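# Seat-check a bracket in a toggle-clamp nest and hang it on the pass hook

## Task

Check the aluminium bracket in the nest: swing the toggle clamp's red handle over until the clamp locks down on the bracket, take your hand off it for a good second to see that the lock holds by itself, then swing the handle fully back open, with the bracket still lying in the nest. Then lift the bracket out and hang it by the middle of its bail on the green hook, so that it hangs about level and still, with the clamp left open. Leave the other things on the bench where they are.

Things in the scene. Friction and masses are not known exactly. Their poses are not given: they have to be found in the camera images.
- fixture: blue base plate 250 x 150 x 12 mm fixed to the bench, carrying a steel nest and a toggle clamp. Its origin is on the bench; its x axis runs level from the clamp (-x end) to the nest (+x end), y is the clamp's hinge axis direction, z up. The clamp's two steel cheek plates (66 mm long, tops 92 mm above the bench, 32 mm over their outsides) stand at x = -104 to -38 mm.
- nest (a point): centre of the nest's flat floor, 32 mm above the bench, 70 mm along the fixture's +x. Low locator blocks (8 mm above the floor) stand around the bracket's plate with 3 mm play
- clamp_pivot (a point): hinge of the clamp's handle, 68 mm above the bench, at x = -92 mm, y = 0 in the fixture's frame; the hinge axis is the fixture's y
- clamp_handle (a joint): angle of the handle: 0 = fully open, the handle lying level, pointing along the fixture's -x away from the nest; it grows as the handle swings up and over towards the nest; pi/2 = upright; dead centre is at 1.60; 1.73 = the locked stop, leaning 9 degrees towards the nest. The handle needs about 5 N near dead centre, and close to either end it settles on its stop
- clamp_grip (a point): middle of the red plastic grip on the handle, 110 mm from clamp_pivot; the grip is 68 mm long (to 137 mm from the pivot), 22 mm wide along the hinge axis and 18 mm thick. It moves with the handle: 68 mm above the bench when open, 176 mm when locked. It can be straddled from above, fingers closing along the fixture's y, in all its positions
- clamp_arm: steel holding arm, 95 mm long, with a sprung rubber foot, linked to the handle. Origin on its pivot, 80 mm above the bench at x = -51 mm in the fixture's frame. Handle open: it stands upright, top about 175 mm above the bench. Locked: it lies level, its foot pressing on the bracket's plate between clamp and bail
- bracket: loose aluminium bracket, about 0.36 kg: a plate 84 (x) x 110 (y) x 12 (z) mm with an upright round-bar bail over its middle line. Origin at the centre of the plate's underside, z up. It starts lying in the nest with its axes near the fixture's
- bail (a point): middle of the bail's level top bar: 63 mm above the bracket's underside. The bar runs along the bracket's y, 12 mm thick, on two 12 mm legs at y = -50 and +50 mm (clear opening 88 mm wide, 45 mm high from plate top to bar). Grip it near one leg, across the bar, to keep the middle free for the hook
- green_hook: the hook for passed brackets: fixed stand with green base 90 x 90 x 12 mm and green post 16 mm thick, 175 mm tall. Origin on the bench under the post. A steel pin 10 mm thick leaves the post along the stand's -x with its centre line 170 mm above the bench, level for 92 mm; then its tip turns up, ending 100 mm from the post's axis, top 188 mm above the bench
- green_hook_pin (a point): on the green hook's pin centre line, 50 mm from the post's axis, 170 mm above the bench. A bail hanging on the pin has its bar's centre line 11 mm above this line
- red_hook: the hook for rejects, not to be used: same stand and same origin as green_hook, but red
- casting: bystander: aluminium base casting 90 x 130 x 48 mm, origin under its centre
- bolt_box: bystander: open cardboard box of bolts, 130 x 100 x 70 mm with two flaps, origin under its centre
- spray_can: bystander: upright spray can, 56 mm diameter, 170 mm tall, blue label, origin under its centre
- wrench: bystander: steel wrench lying flat, origin under its middle
Not all that is in view belongs to the job. What is shaped like the bracket but orange or pink is not meant.

How it is judged:
By the outcome, as a careful person would: the job done as asked, in the order asked, and still so for the second after the job is handed in, with the robot touching nothing.
It also fails if it takes over 67 s, if anything falls off the work surface, if the arm or the gripper's body presses on something with over 40 N, if the wrist force passes 120 N, or if a joint passes its speed limit or range.

## Robot

A 7-joint arm with a two-finger parallel gripper is mounted at the origin on the work surface. World frame = base frame: x ahead of the robot, y to its left, z up, the work surface at z = 0. Lengths are in m, angles in rad, forces in N, time in s.
With the tool pointing down it reaches from about 0.425 to 0.95 m from the base axis. Payload 16.7 kg.
Tool frame: the origin (TCP) lies at the very end of the fingers, on their centre line; the grasp point (between the pads) lies 19 mm behind it (bot.hold_point_z is the distance from the TCP to the grasp point, in m); z points along the fingers, y is the line along which they close (so a half turn about z gives the same grasp; the last joint's range is limited). The gripper opens to 94 mm and grips with 3 to 60 N. Pads are 16 mm wide; open, the fingers measure 119 mm over their backs; the gripper's body (75 mm by 177 mm) begins 78 mm behind the grasp point.
Start: joints at [-1.395, 0.426, 0.074, 1.606, -0.034, 1.111, -0.067], TCP at [0.216, 0.639, 0.205] pointing down, gripper open.
Joint ranges: [-2.85, 2.85], [-0.5, 2.14], [-1.23, 1.37], [0.21, 2.46], [-1.02, 4.16], [0.16, 2.05], [-2.73, 2.73]. Speed limits (rad/s): [1.89, 1.89, 2.39, 2.39, 3.01, 3.01, 3.01].

## Interface

Orientations are given as a unit quaternion [x, y, z, w].
In Python, from rig import bot gives the robot as it stands. Calls block until the motion is done:
- bot.movep(position, orientation): joint-space move of the TCP to a pose.
- bot.servo_line(position, velocity=0.15, attitude=None, contact_N=None): straight line of the TCP; attitude=None keeps the orientation; velocity is the mean speed in m/s. With contact_N (N) it stops when the force on the tool has changed by that much, and returns True; else False.
- bot.move_joints(angles): joint-space move.
- bot.ungrasp() and bot.close_gripper(effort=None): open the fingers fully, or close them until they stop; effort is the grip in N (None keeps the last).
- bot.dwell(seconds).
- bot.ik(position, orientation): joint angles nearest the present ones, or None.
- bot.read_camera(name): name is "scene" or "top"; returns the picture (480x640x3 uint8, blue, green, red); there is no depth.
- bot.camera_info(name): a dict with "camera_matrix" (3x3 intrinsics, pixels), "D" ([k1, k2, p1, p2, k3] as OpenCV has them; the pictures are not rectified), "R" (3x3) and "t" (3): a world point X has camera coordinates R X + t. Camera axes: x right, y down, z forward; pixel columns grow to the right and rows downward; lengths in m; the calibration is good to about 2 mm. A picture is of the moment at which its call begins. camera_info takes no time and is no camera call.
A pose or a line that the arm cannot do raises bot.PlanningError and nothing moves.
- bot.sign_off(): hands the job in; it is judged then, once.
Readings, each from a call of its own:
- bot.read_clock(): time.
- bot.read_q(): joint angles.
- bot.read_joint_vel(): joint speeds.
- bot.read_joint_torque(): joint torques, N m.
- bot.read_tool_pos(): TCP position.
- bot.read_orientation(): TCP orientation.
- bot.read_wrist_force(): force on the tool from outside, world axes, zero at the start.
- bot.read_torque(): the same for the moment, N m.
- bot.read_width(): finger opening in m.
- bot.read_gripper_force(): force on a finger pad.
Only numpy, scipy, OpenCV 4.12 (cv2) and the standard library are available. Lean on these libraries where they do the work, as an engineer would, in place of code of your own. Each camera call takes 0.05 s, during which the arm holds its last target. There are 200 camera calls.

## Working session

There is one attempt and no reset: what is moved stays moved. The work goes in short steps, each a Python script; the robot and the scene stay as the last script left them, time stands still between calls to the robot, and variables do not carry over. Pictures are saved under pics/ and viewed, at most 12 in all, crops included, and the job is handed in when it is done.

```bash
mkdir -p pics; ls; python3 - <<'E'
from rig import bot
import cv2
for n in("scene","top"):
    cv2.imwrite(f"pics/{n}0.png",bot.read_camera(n)); i=bot.camera_info(n); print(n,i)
print(bot.read_clock(),bot.read_orientation(),bot.hold_point_z)
E
```

```text
pics
scene {'camera_matrix': array([[581.58125161,   0.        , 326.39811402],
       [  0.        , 581.58125161, 240.32159596],
       [  0.        ,   0.        ,   1.        ]]), 'D': array([-0.19149647,  0.        ,  0.        ,  0.        ,  0.        ]), 'R': array([[-3.79224540e-01,  9.25304630e-01,  2.99988806e-04],
       [ 6.84654345e-01,  2.80815088e-01, -6.72600412e-01],
       [-6.22444517e-01, -2.54861193e-01, -7.40005808e-01]]), 't': array([ 0.21704172, -0.28437668,  1.54159943])}
top {'camera_matrix': array([[452.00135234,   0.        , 316.20960448],
       [  0.        , 452.00135234, 244.9652456 ],
       [  0.        ,   0.        ,   1.        ]]), 'D': array([-0.11406679,  0.        ,  0.        ,  0.        ,  0.        ]), 'R': array([[ 0.01362908, -0.99985734, -0.00997774],
       [-0.99799392, -0.01298533, -0.06196379],
       [ 0.06182539,  0.01080224, -0.99802852]]), 't': array([-0.00857125,  0.55343284,  1.01445933])}
0.1 [ 1.62223451e-01  9.86753876e-01 -5.81517997e-04 -5.25261943e-05] 0.0188
```

View pics/scene0.png

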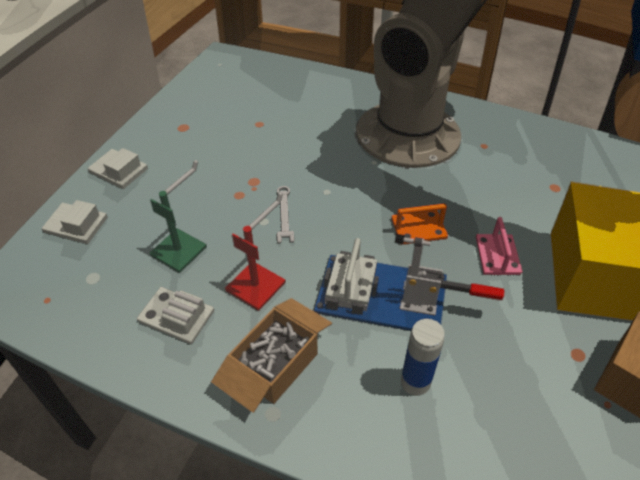

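View pics/top0.png

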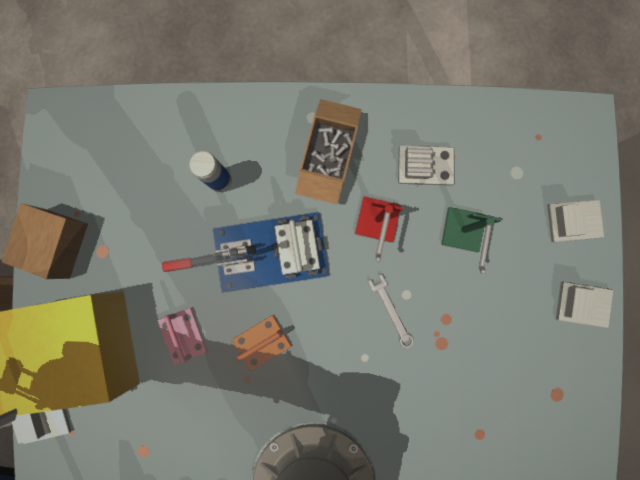

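The scene picture shows the blue fixture at (385,290), its red grip at (487,291), and the bracket in the nest at (352,275). The green hook is at (178,235) and the red one at (255,270). The orange (420,220) and pink (498,245) brackets are lookalikes. The silver bracket in the nest fits, because it lies on the blue fixture and has a bail. I'll confirm that in an enlarged crop and check the yellow object at (600,250).

```bash
cat > h.py <<'E'
import numpy as np, cv2
from rig import bot
C={n:bot.camera_info(n) for n in("scene","top")}
def proj(n,P):
    c=C[n]; return cv2.projectPoints(np.atleast_2d(np.array(P,float)),cv2.Rodrigues(c["R"])[0],c["t"],c["camera_matrix"],c["D"])[0][:,0]
def ray(n,px,z):
    c=C[n]; u=cv2.undistortPoints(np.array(px,float).reshape(-1,1,2),c["camera_matrix"],c["D"])[:,0]
    d=np.c_[u,np.ones(len(u))]@c["R"]; o=-c["R"].T@c["t"]
    return o+d*((z-o[2])/d[:,2])[:,None]
E
python3 - <<'E'
from h import *
np.set_printoptions(precision=3,suppress=True)
t=cv2.imread("pics/top0.png"); s=cv2.imread("pics/scene0.png")
a=cv2.resize(t[200:300,155:345],None,fx=4,fy=4,interpolation=cv2.INTER_CUBIC)
b=cv2.resize(t[190:285,345:505],None,fx=4,fy=4,interpolation=cv2.INTER_CUBIC)
c=cv2.resize(s[220:340,310:510],None,fx=4,fy=4,interpolation=cv2.INTER_CUBIC)
cv2.imwrite("pics/c1.png",a);cv2.imwrite("pics/c2.png",b);cv2.imwrite("pics/c3.png",c)
T=[.216,.639,.205]
print(proj("scene",[T,[.216,.639,.4]]),proj("top",[T,[.216,.639,.4]]))
print("scene yellow base",ray("scene",[[558,285]],0),"top brown",ray("top",[[50,243]],.1))
for n in C: print(n, -C[n]["R"].T@C[n]["t"])
E
```

```text
[[679.793 194.14 ]
 [717.035 118.757]] [[ -5.64  402.692]
 [-78.159 430.303]]
scene yellow base [[0.37 0.45 0.  ]] top brown [[0.545 0.586 0.1  ]]
scene [1.237 0.272 0.949]
top [ 0.49  -0.012  1.047]
```

View pics/c1.png

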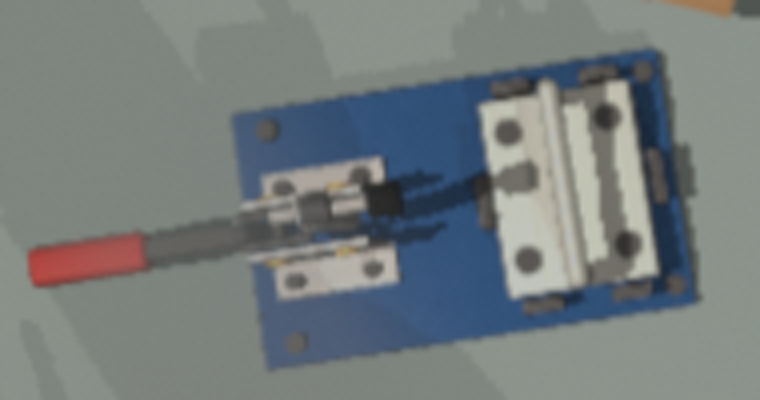

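View pics/c2.png

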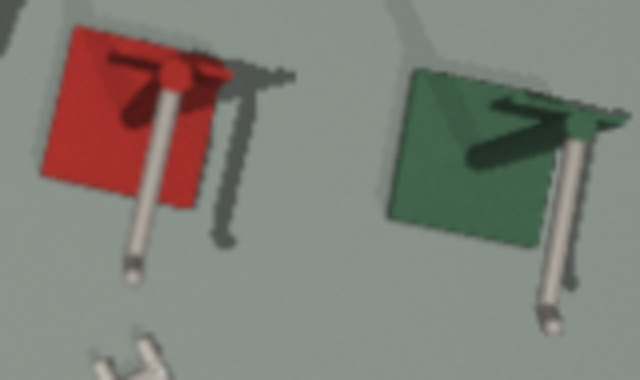

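View pics/c3.png

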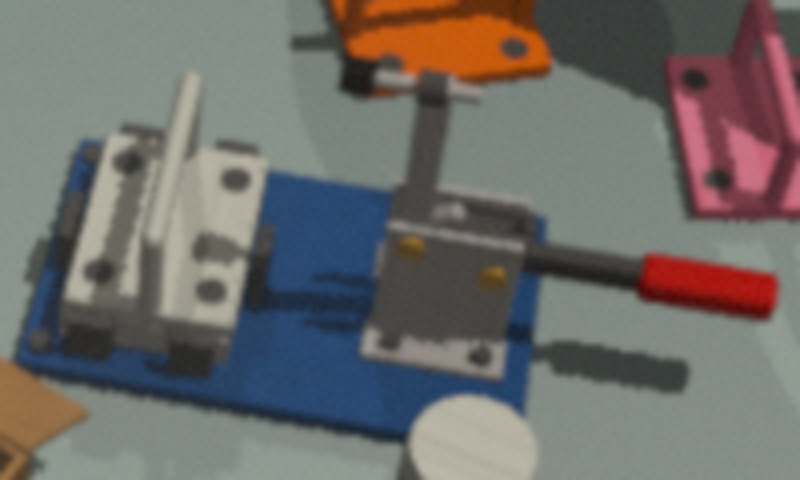

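The crops confirm it: the aluminium bracket with the white bail is in the blue nest (crop at 570,190). The green hook's post is at crop (580,120), its pin bend at (548,295) and its tip at (552,325). The yellow box near the start pose is an obstacle. Next I'll fit the poses.

```bash
cat > fit.py <<'E'
from h import *
from scipy.optimize import least_squares
np.set_printoptions(precision=4,suppress=True)
cr=lambda p,o:(np.array(p,float)+.5)/4-.5+o
def fit(obs,x0):
    def f(v):
        c,s=np.cos(v[2]),np.sin(v[2]); r=[]
        for n,P,px in obs:
            P=np.array(P,float); W=np.c_[v[0]+c*P[:,0]-s*P[:,1],v[1]+s*P[:,0]+c*P[:,1],P[:,2]]
            r.append((proj(n,W)-px).ravel())
        return np.concatenate(r)
    s=least_squares(f,x0,loss="soft_l1"); return s.x,f(s.x)
X,Y,z=.125,.075,.012
F,r=fit([("top",[[-X,Y,z],[X,Y,z],[X,-Y,z],[-X,-Y,z]],cr([[233,114],[660,50],[698,300],[270,368]],[155,200])),
 ("scene",[[X,-Y,z],[-X,-Y,z],[X,Y,z]],cr([[85,143],[547,215],[18,362]],[310,220]))],[.54,.1,-1.6])
print("fixture",F,r)
h=.045
G,r=fit([("top",[[-.092,0,.17],[-.1,0,.188],[0,0,.175]],cr([[548,297],[552,325],[580,122]],[345,190])),
 ("scene",[[-.1,0,.188]],np.array([[196,163.]]))],[.5,-.35,0])
print("green",G,r)
p=ray("top",cr([[413,70],[540,247],[388,217]],[345,190]),.012); print("base corners",p, "ctr",(p[0]+p[1])/2)
def tri(a,b):
    A=[]
    for n,px in(("top",a),("scene",b)):
        c=C[n];u=cv2.undistortPoints(np.array(px,float).reshape(1,1,2),c["camera_matrix"],c["D"]).ravel();A.append(u)
    return (lambda q:(q[:3]/q[3]).ravel())(cv2.triangulatePoints(*[np.c_[C[n]["R"],C[n]["t"]] for n in("top","scene")],A[0].reshape(2,1),A[1].reshape(2,1)))
def loc(P):
    c,s=np.cos(F[2]),np.sin(F[2]);d=P[:2]-F[:2];return np.array([c*d[0]+s*d[1],-s*d[0]+c*d[1],P[2]])
E=[("foot",cr([385,198],[155,200]),cr([360,75],[310,220])),("griptip",cr([32,268],[155,200]),cr([772,298],[310,220])),("bail+y",cr([545,87],[155,200]),cr([155,240],[310,220])),("bail-y",cr([577,287],[155,200]),cr([190,77],[310,220]))]
for n,a,b in E:P=tri(a,b);print(n,P,loc(P))
print("yellow",tri([95,293],[566,187]),ray("top",[[122,293],[138,388]],0))
E
python3 fit.py
```

```text
fixture [ 0.5364  0.105  -1.405 ] [-0.6982  0.0288 -0.8729 -0.5424 -0.3968  1.419  -0.9915  0.7631 -1.9247
 -1.1463 -0.5245  0.802  -1.8257  0.2492]
green [ 0.5972 -0.3434 -0.203 ] [-1.557   2.0273 -0.1099 -1.0547  0.0618 -0.0438 -2.1237 -0.7349]
base corners [[ 0.6459 -0.3059  0.012 ]
 [ 0.5439 -0.3803  0.012 ]
 [ 0.5601 -0.2906  0.012 ]] ctr [ 0.5949 -0.3431  0.012 ]
foot [0.5333 0.1249 0.1773] [-0.0202  0.0003  0.1773]
griptip [0.4981 0.3349 0.0705] [-0.2331  0.0002  0.0705]
bail+y [0.5973 0.0532 0.0984] [0.0611 0.0515 0.0984]
bail-y [0.4926 0.0334 0.0968] [ 0.0633 -0.055   0.0968]
yellow [0.4479 0.3712 0.317 ] [[0.4345 0.4577 0.    ]
 [0.2114 0.4143 0.    ]]
```

```bash
cat >> h.py <<'E'
from scipy.spatial.transform import Rotation as Ro
F=np.array([.5364,.105,-1.405]); G=np.array([.596,-.3434,-.203]); HZ=bot.hold_point_z
def W(v,p):
    c,s=np.cos(v[2]),np.sin(v[2]); return np.array([v[0]+c*p[0]-s*p[1],v[1]+s*p[0]+c*p[1],p[2]])
def ori(yaw,ydir,lean=0,flip=1):
    """tool body leans to local +x by lean; fingers close along local 'x' or 'y'"""
    z=np.array([-np.sin(lean),0,-np.cos(lean)])
    y=flip*(np.array([np.cos(lean),0,-np.sin(lean)]) if ydir=="x" else np.array([0,1.,0]))
    R=Ro.from_euler("z",yaw)*Ro.from_matrix(np.c_[np.cross(y,z),y,z]); return R.as_quat()
def tcp(gp,q): return np.array(gp)+HZ*Ro.from_quat(q).apply([0,0,1])
def grip(a,r=.11): return W(F,[-.092-r*np.cos(a),0,.068+r*np.sin(a)])
E
python3 - <<'E'
from h import *
np.set_printoptions(precision=3,suppress=True)
print("can",ray("top",[[203,163]],.17),"redtip",ray("top",[[378,258]],.18),"bailmid",ray("top",[[155+561.5/4-.5,200+186.5/4-.5]],.101),"nest",W(F,[.07,0,.1]))
print("q",bot.read_q())
for fl in(1,-1):
    q=ori(F[2],"y",0,fl)
    print("handle",fl,[bot.ik(tcp(grip(a),q),q) for a in(0,1.73)])
    for L in (0.21,):
        q=ori(F[2],"x",L,fl);print("bail",bot.ik(tcp(W(F,[.07,-.026,.095]),q),q))
        for add,sy in((0,1),(np.pi,-1)):
            q=ori(G[2]+add,"x",L,fl)
            for x in(-.17,-.05): print("hook",add,x,bot.ik(tcp(W(G,[x,-.026*sy,.205]),q),q))
E
```

```text
can [[0.705 0.225 0.17 ]] redtip [[ 0.52  -0.122  0.18 ]] bailmid [[0.545 0.043 0.101]] nest [0.548 0.036 0.1  ]
q [-1.394  0.427  0.074  1.607 -0.034  1.111 -0.067]
handle 1 [array([-0.965,  0.5  ,  0.401,  1.949, -0.28 ,  0.746, -0.235]), array([-0.912,  0.313,  0.569,  1.954, -0.208,  0.932, -0.074])]
bail [-0.66   0.485  0.781  2.07  -0.71   0.905 -0.834]
hook 0 -0.17 [-0.319  0.643  1.214  1.837 -0.49   1.277  0.864]
hook 0 -0.05 [-0.088  0.664  0.86   1.558 -0.398  1.335  0.635]
hook 3.141592653589793 -0.17 [-0.63   0.192  1.279  2.158 -0.392  0.77  -2.457]
hook 3.141592653589793 -0.05 [-0.453  0.548  1.221  1.93  -0.775  0.947 -2.23 ]
handle -1 [array([-0.497,  0.477, -0.198,  1.92 ,  0.132,  0.757,  2.538]), array([ 0.366,  0.459, -1.023,  1.883,  0.451,  1.053,  2.464])]
bail [-0.477  0.417  0.533  2.061 -0.568  0.843  2.169]
hook 0 -0.17 [-0.319  0.643  1.214  1.837 -0.49   1.277 -2.277]
hook 0 -0.05 [-0.227  0.849  1.203  1.566 -0.65   1.437 -2.286]
hook 3.141592653589793 -0.17 [-0.456  0.117  1.043  2.154 -0.261  0.747  0.546]
hook 3.141592653589793 -0.05 [-0.356  0.432  1.028  1.927 -0.602  0.865  0.761]
```

```bash
python3 - <<'E'
from h import *
q=ori(F[2],"y")
p=bot.read_tool_pos(); bot.servo_line([p[0],p[1],.42],velocity=.25)
g=tcp(grip(0),q)
bot.movep(g+[0,0,.25],q)
bot.servo_line(g+[0,0,.09],velocity=.2)
f0=np.array(bot.read_wrist_force())
print(bot.servo_line(g,velocity=.1,contact_N=8))
bot.close_gripper(15)
print(bot.read_width(),bot.read_wrist_force()-f0,bot.read_tool_pos()-g,bot.read_clock())
cv2.imwrite("pics/g1.png",bot.read_camera("scene")[200:350,300:560].repeat(3,0).repeat(3,1))
E
```

```text
False
0.022048528600590655 [-2.7001746  -1.5393877   1.65590326] [-2.71723107e-04 -8.35903364e-05 -4.58192372e-05] 5.8833
```

View pics/g1.png

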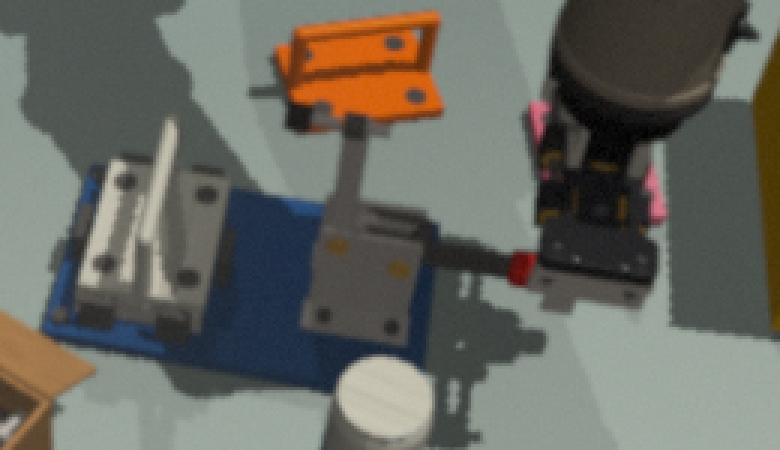

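The fingers hold the red grip (width 22 mm, crop around (590,270)) and nothing is out of place. Now I'll swing it.

```bash
python3 - <<'E'
from h import *
q=ori(F[2],"y"); f0=np.array(bot.read_wrist_force())
for a in np.linspace(0,1.73,10)[1:]:
    bot.servo_line(tcp(grip(a),q),velocity=.1)
    print(round(a,2),np.round(bot.read_wrist_force()-f0,1),round(bot.read_width(),4))
    if np.linalg.norm(bot.read_wrist_force()-f0)>50: print("stop");break
print(bot.read_clock())
cv2.imwrite("pics/g2.png",bot.read_camera("scene"))
E
```

```text
0.19 [-0.6 -1.4 -0.9] 0.022
0.38 [-1.5 -1.  -0.1] 0.022
0.58 [-1.5 -0.7 -0.8] 0.0219
0.77 [-2.6 -1.5  0.1] 0.0218
0.96 [-3.8 -1.7  0.8] 0.0217
1.15 [-3.2 -2.   2.5] 0.0219
1.35 [-4.3 -0.8  2.6] 0.0219
1.54 [-4.7 -0.   2.9] 0.0216
1.73 [-4.3 -4.2  5. ] 0.0216
9.1583
```

```bash
python3 - <<'E'
from h import *
q=ori(F[2],"y")
bot.ungrasp(); p=bot.read_tool_pos(); bot.servo_line(p+np.array([0,0,.11]),velocity=.2)
bot.dwell(1.5); print(bot.read_clock())
a=bot.read_camera("scene")[150:350,300:500]; b=bot.read_camera("top")[180:310,160:360]
cv2.imwrite("pics/g3.png",np.hstack([cv2.resize(a,(400,400)),cv2.resize(b,(400,260)).copy() if 0 else cv2.copyMakeBorder(cv2.resize(b,(400,260)),0,140,0,0,0)]))
for A in(1.5,1.73): print(A,proj("scene",[grip(A),grip(A,.137)]),proj("top",[grip(A,.137)]))
E
```

```text
12.5917
1.5 [[442.49185097 245.44245272]
 [445.81447273 235.41989904]] [[205.24685813 255.33402533]]
1.73 [[428.50676942 243.54601365]
 [428.05956986 233.0468751 ]] [[221.71971201 252.84698746]]
```

View pics/g3.png

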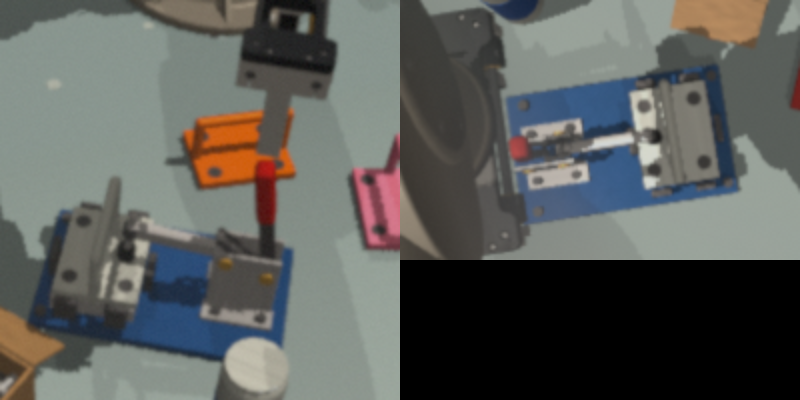

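The lock held on its own: the grip is at crop (265,190), leaning toward the nest past dead centre. The arm is level and its foot is on the plate at (128,250). Now I'll open it.

```bash
python3 - <<'E'
from h import *
q=ori(F[2],"y"); f0=np.array(bot.read_wrist_force())
print(bot.servo_line(tcp(grip(1.72),q),velocity=.15,contact_N=10))
bot.close_gripper(15)
for a in np.linspace(1.72,0,10)[1:]:
    bot.servo_line(tcp(grip(a),q),velocity=.1)
    print(round(a,2),np.round(bot.read_wrist_force()-f0,1),round(bot.read_width(),4))
bot.ungrasp(); p=bot.read_tool_pos(); bot.servo_line(p+np.array([0,0,.2]),velocity=.25)
# above bail, tilted
q=ori(F[2],"x",.21); g=tcp(W(F,[.066,-.026,.097]),q)
up=Ro.from_quat(q).apply([0,0,-1])
bot.movep(g+up*.16+[0,0,.04],q); print(bot.read_clock())
a=bot.read_camera("scene")[150:350,300:530]; b=bot.read_camera("top")[180:310,150:370]
cv2.imwrite("pics/g4.png",np.hstack([cv2.resize(a,(460,400)),cv2.copyMakeBorder(cv2.resize(b,(340,201)),0,199,0,0,0)]))
E
```

```text
False
1.53 [-2.8  2.1  2.3] 0.0219
1.34 [-4.2  4.4  0.9] 0.0219
1.15 [-4.6  1.8  1.6] 0.022
0.96 [-5.2  1.8  2. ] 0.022
0.76 [-5.8  2.6  2. ] 0.0218
0.57 [-7.1  3.8  1.9] 0.0218
0.38 [-6.7  6.   2.7] 0.022
0.19 [-7.1  5.9  0.8] 0.0219
0.0 [-6.6  7.4 -0.9] 0.0218
21.1917
```

View pics/g4.png

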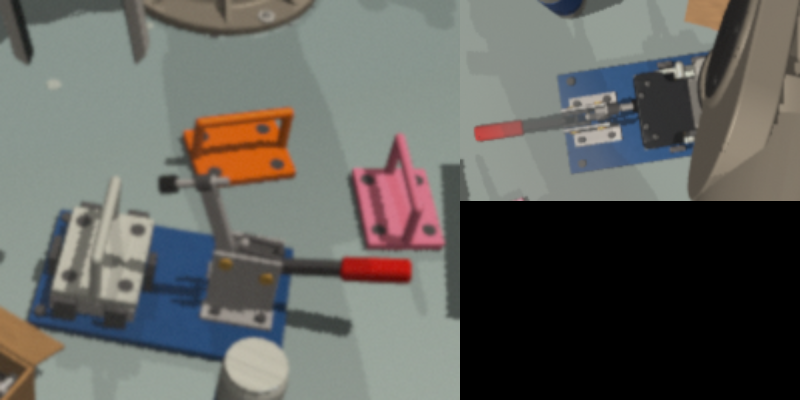

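The bracket is still in the nest, but the handle stands about 10 px high at crop (410,270), so it isn't fully open. I'll push it down onto its stop with the fingers closed and check the red blob.

```bash
cat >> h.py <<'E'
def red():
    s=bot.read_camera("scene"); hs=cv2.cvtColor(s,cv2.COLOR_BGR2HSV)
    m=cv2.inRange(hs,(0,170,90),(4,255,255))|cv2.inRange(hs,(174,170,90),(180,255,255))
    m[:,:400]=0; m[:, 540:]=0; ys,xs=np.nonzero(m); k=xs>xs.max()-8
    return xs.max(),ys[k].mean(),xs.mean(),ys.mean(),len(xs)
E
python3 - <<'E'
from h import *
print("before",red(),"orig tip ~503,294")
for A in(0,.1,.2):print(A,proj("scene",[grip(A),grip(A,.137)]).ravel())
p=bot.read_tool_pos(); bot.servo_line(p+np.array([0,0,.08]),velocity=.25)
q=ori(F[2],"y"); g=grip(0,.118)
bot.movep(g+[0,0,.14],q); bot.close_gripper(15)
print(bot.servo_line([g[0],g[1],.0765],velocity=.08,contact_N=18), bot.read_tool_pos(),bot.read_wrist_force())
bot.servo_line(g+[0,0,.2],velocity=.25); bot.ungrasp()
q=ori(F[2],"x",.21); g=tcp(W(F,[.066,-.026,.097]),q); up=Ro.from_quat(q).apply([0,0,-1])
bot.movep(g+up*.16+[0,0,.04],q); print("after",red(),bot.read_clock())
E
```

```text
before (np.int64(504), np.float64(284.7037037037037), np.float64(487.9390243902439), np.float64(283.9359756097561), 328) orig tip ~503,294
0 [486.34950338 292.15491763 500.14419431 294.49037497]
0.1 [487.25468806 288.62459022 501.40016138 290.10376171]
0.2 [487.59115302 284.98049216 501.9506549  285.55926767]
True [0.50175586 0.31204746 0.07717834] [-2.36395735 -1.48247065 10.69202842]
after (np.int64(503), np.float64(292.84), np.float64(486.828125), np.float64(290.8), 320) 29.7333
```

```bash
python3 - <<'E'
from h import *
class B: pass
import h
s=cv2.imread("pics/scene0.png"); o=h.bot; b=B(); b.read_camera=lambda n:s; h.bot=b; print("orig",red()); h.bot=o
q=ori(F[2],"x",.21); g=tcp(W(F,[.066,-.026,.097]),q); up=Ro.from_quat(q).apply([0,0,-1])
bot.servo_line(g+up*.09,velocity=.2)
print(bot.servo_line(g,velocity=.08,contact_N=10))
f0=np.array(bot.read_wrist_force()); bot.close_gripper(50)
print(bot.read_width(),np.round(bot.read_wrist_force()-f0,1),bot.read_tool_pos()-g,red(),bot.read_clock())
E
```

```text
orig (np.int64(503), np.float64(292.6714285714286), np.float64(486.77152317880797), np.float64(290.5860927152318), 302)
False
0.010588512892949565 [-2.7  4.7  2.1] [-4.00527381e-05  4.25895907e-04  9.95973125e-05] (np.int64(503), np.float64(292.9078947368421), np.float64(486.7065868263473), np.float64(290.99101796407183), 334) 33.0167
```

The handle is back at its fully open position and the bail is gripped. Now I'll lift it and look.

```bash
python3 - <<'E'
from h import *
p=bot.read_tool_pos(); f0=np.array(bot.read_wrist_force())
bot.servo_line(p+np.array([0,0,.05]),velocity=.06)
bot.servo_line(p+np.array([0,0,.24]),velocity=.2)
q=ori(G[2],"x",.21)
bot.movep(tcp(W(G,[-.17,-.026,.32]),q),q)
print(np.round(bot.read_wrist_force()-f0,1),bot.read_width(),red(),bot.read_clock())
a=bot.read_camera("scene")[90:340,60:360]; b=bot.read_camera("top")[160:340,330:530]
cv2.imwrite("pics/g5.png",np.hstack([cv2.resize(a,(480,400)),cv2.copyMakeBorder(cv2.resize(b,(320,288)),0,112,0,0,0)]))
E
```

```text
[ 0.5 -4.3 -9.4] 0.010667193426253116 (np.int64(503), np.float64(292.6986301369863), np.float64(486.8856209150327), np.float64(290.59150326797385), 306) 36.8083
```

View pics/g5.png

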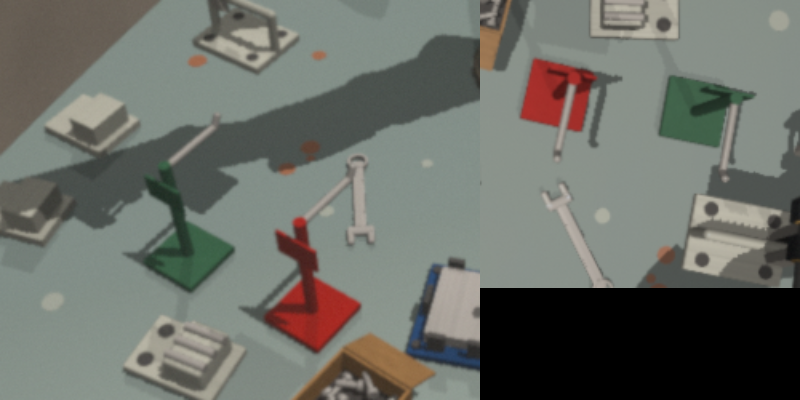

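The bracket hangs from the gripper near hook's tip side, at scene crop (245,40). It looks level and is gripped on its -y side. I'll compare the predicted plate corners with the picture numerically.

```bash
python3 - <<'E'
from h import *
np.set_printoptions(precision=1,suppress=True)
gp=np.array(bot.read_tool_pos())-HZ*Ro.from_quat(bot.read_orientation()).apply([0,0,1])
print(np.round(gp-W(G,[-.17,-.026,.32]),4))
z=.32-.002-.051
K=[(x,y,z) for x in(.042,-.042) for y in(.055,-.055)]
pt=proj("top",[W(G,[-.17+a,b,c]) for a,b,c in K]); ps=proj("scene",[W(G,[-.17+a,b,c]) for a,b,c in K])
print("top pred +x+y,+x-y,-x+y,-x-y\n",(pt-[330,160])*1.6+[480,0]); print("scene pred\n",(ps-[60,90])*1.6)
i=cv2.imread("pics/g5.png")
cv2.imwrite("pics/g6.png",np.hstack([cv2.resize(i[0:110,170:310],None,fx=2.8,fy=2.8,interpolation=2),cv2.resize(i[180:290,660:800],None,fx=2.8,fy=2.8,interpolation=2)]))
E
```

```text
[ 0.  0. -0.]
top pred +x+y,+x-y,-x+y,-x-y
 [[696.4 190.8]
 [791.8 211.6]
 [680.8 266.8]
 [776.8 286.9]]
scene pred
 [[253.1  68.5]
 [188.8  40.3]
 [297.3  34.6]
 [233.3   8.7]]
```

View pics/g6.png

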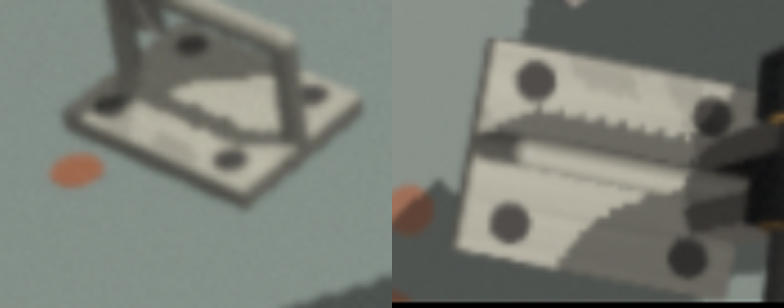

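Predicted and seen corners agree within about 2 px, so the bracket is level and where I expect it. Hanging it now.

```bash
python3 - <<'E'
from h import *
q=ori(G[2],"x",.21); P=lambda x,z: tcp(W(G,[x,-.026,z]),q)
bot.servo_line(P(-.17,.207),velocity=.12)
f0=np.array(bot.read_wrist_force())
c=bot.servo_line(P(-.06,.207),velocity=.06,contact_N=8); print("in",c,np.round(bot.read_wrist_force()-f0,1))
if not c:
    print(bot.servo_line(P(-.06,.178),velocity=.02,contact_N=3.5))
    bot.dwell(.2)
    print(np.round(bot.read_tool_pos()-P(-.06,.183),4),np.round(bot.read_wrist_force()-f0,1),bot.read_width(),bot.read_clock())
a=bot.read_camera("scene")[120:280,110:270]; b=bot.read_camera("top")[170:290,420:540]
cv2.imwrite("pics/g7.png",np.hstack([cv2.resize(a,(400,400)),cv2.resize(b,(400,400))]))
E
```

```text
in False [0.2 0.2 0.1]
True
[-0.0003  0.     -0.0005] [ 0.7 -3.3  6.5] 0.010732398782817882 41.275
```

View pics/g7.png

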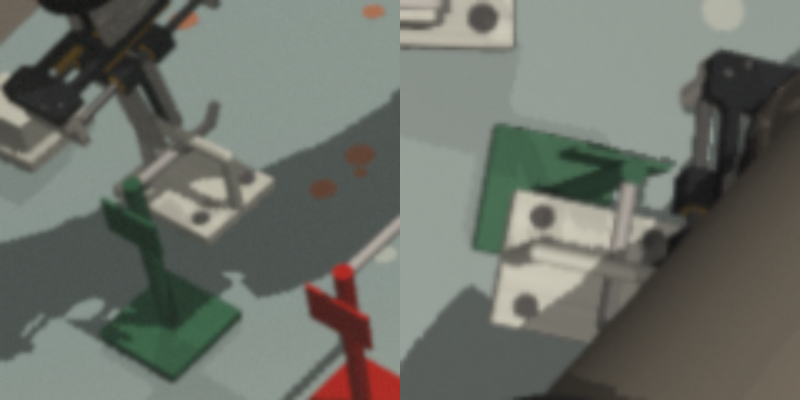

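The bar rests on the pin at scene crop (185,150) with the tip beyond it at (210,110), and contact came at the expected height. I'll release, back off and check.

```bash
python3 - <<'E'
from h import *
q=np.array(bot.read_orientation()); up=Ro.from_quat(q).apply([0,0,-1])
p=np.array(bot.read_tool_pos())+[0,0,.001]
bot.servo_line(p,velocity=.02)
bot.ungrasp(); bot.dwell(.2)
print(bot.servo_line(p+up*.1,velocity=.1,contact_N=6))
x=np.array(bot.read_tool_pos()); bot.servo_line(x+[-.12,.0,.12],velocity=.25)
bot.dwell(1.5)
s=[]
for k in range(3): s.append(bot.read_camera("scene")); bot.dwell(.4)
r=[c[120:280,110:270].astype(int) for c in s]
print("motion",[abs(r[0]-c).mean() for c in r[1:]],red(),bot.read_clock())
b=bot.read_camera("top")[170:290,420:540]
cv2.imwrite("pics/g8.png",np.hstack([cv2.resize(s[2][120:280,110:270],(400,400)),cv2.resize(b,(400,400))]))
E
```

```text
False
motion [np.float64(1.3843880208333332), np.float64(1.3863932291666667)] (np.int64(503), np.float64(292.6986301369863), np.float64(486.9243421052632), np.float64(290.54276315789474), 304) 48.0167
```

View pics/g8.png

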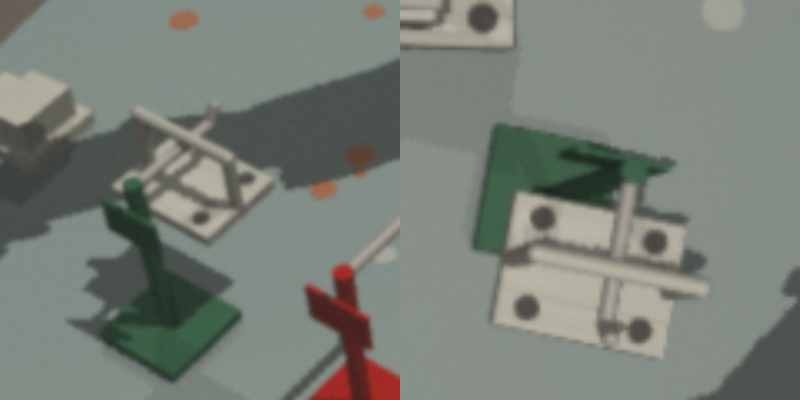

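The bracket hangs level and still. The bar runs from (530,250) to (708,290) in the top crop and the pin crosses it at about 617, which is its middle. The clamp is open and the gripper is clear.

```bash
python3 -c "
from rig import bot
print(bot.sign_off())"
```

```text
the job is handed in; nothing more can be done
None
```

The job is handed in: the clamp locked on the bracket and held by itself for over a second, then was swung open, stopping slightly short until a second push put it on its stop, and the bracket now hangs level and still by the middle of its bail on the green hook, with the clamp open.

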